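Unstack the washed flower pots onto their saucers

TASK

The washed flower pots have been left nested in one stack on the lavadero rim: take the stack apart and stand every pot upright and flat inside the saucer of its own size, the widest pot in the largest saucer and so on down to the narrowest pot in the smallest. They are clay, so lower each one onto its saucer rather than letting it drop, and leave the mug and the green soap holder where they are.

Things in the scene. Friction and masses are not known exactly. Their poses are not given: they have to be found in the camera images.
- pot_pan: Wide low terracotta pan pot, the widest and lowest of the four and the bottom of the stack. Round, empty. Outside diameter 140 at the rim, 108 at the foot; height 46; rim collar 16 high and 9 thick (mouth 122), floor 6 thick. About 280 g. Origin: centre of the underside, z up. Lift by the rim wall, one finger inside; the rim of the pot nested in it is 28 higher.
- pot_squat: Squat terracotta pot, the second widest; it stands inside the pan pot at the start. Round, empty. Outside diameter 112 at the rim, 80 at the foot; height 68; rim collar 16 high and 9 thick (mouth 94), floor 6 thick. About 220 g. Origin: centre of the underside, z up. Lift by the rim wall, one finger inside; the rim of the pot nested in it is 24 higher.
- pot_standard: Ordinary tapered terracotta flower pot, the third widest; it stands inside the squat pot at the start. Round, empty. Outside diameter 84 at the rim, 56 at the foot; height 86; rim collar 16 high and 9 thick (mouth 66), floor 6 thick. About 160 g. Origin: centre of the underside, z up. Lift by the rim wall, one finger inside; the rim of the pot nested in it is 22 higher.
- pot_tall: Tall narrow terracotta pot, the narrowest and tallest; it stands inside the ordinary pot, on top of the stack, at the start. Round, empty. Outside diameter 56 at the rim, 34 at the foot; height 102; rim collar 16 high and 9 thick (mouth 38), floor 6 thick. About 100 g. Origin: centre of the underside, z up. Grasp across the rim.
- saucer_pan: Terracotta saucer, the largest of the four, fixed to the rim slab; it belongs to pot_pan. Round, low: outside diameter 145, rim 16 high, flat floor 6 above its underside and 130 wide, so the foot of its pot has 11 to spare all round. Origin: centre of the underside (on the slab, z = 0), z up.
- saucer_squat: Terracotta saucer, the second largest of the four, fixed to the rim slab; it belongs to pot_squat. Round, low: outside diameter 117, rim 16 high, flat floor 6 above its underside and 102 wide, so the foot of its pot has 11 to spare all round. Origin: centre of the underside (on the slab, z = 0), z up.
- saucer_standard: Terracotta saucer, the third largest (second smallest) of the four, fixed to the rim slab; it belongs to pot_standard. Round, low: outside diameter 93, rim 16 high, flat floor 6 above its underside and 78 wide, so the foot of its pot has 11 to spare all round. Origin: centre of the underside (on the slab, z = 0), z up.
- saucer_tall: Terracotta saucer, the smallest of the four, fixed to the rim slab; it belongs to pot_tall. Round, low: outside diameter 71, rim 16 high, flat floor 6 above its underside and 56 wide, so the foot of its pot has 11 to spare all round. Origin: centre of the underside (on the slab, z = 0), z up.
- mug: White ceramic mug, 78 diameter, 92 high, with an ear handle reaching 37 out to its own +y, standing on the slab; a bystander. Origin: centre of the underside, z up.
- soap_holder: Green plastic soap holder with drainage slots, a shallow open tray 105 (x) by 70 (y), 26 high, on four stub feet, empty; a bystander among the saucers. Origin: centre of the underside, z up.
Not all that is in view belongs to the job. Leave any red or turquoise look-alike of the pot_standard alone.

How it is judged:
By the outcome, as a careful person would: the job done as asked, in the order asked, and still so for the second after the job is handed in, with the robot touching nothing.
It also fails if it takes over 125 s, if anything falls off the work surface, if the arm or the gripper's body presses on something with over 40 N, if the wrist force passes 120 N, or if a joint passes its speed limit or range.

ROBOT

A 6-joint arm with a two-finger parallel gripper is mounted at the origin on the work surface. World frame = base frame: x ahead of the robot, y to its left, z up, the work surface at z = 0. Lengths are in m, angles in rad, forces in N, time in s.
With the tool pointing down it reaches from about 0.375 to 0.975 m from the base axis. Payload 3.8 kg.
Tool frame: the origin (TCP) lies at the very end of the fingers, on their centre line; the grasp point (between the pads) lies 19 mm behind it (bot.pinch_z is the distance from the TCP to the grasp point, in m); x points along the fingers, y is the direction in which the jaws open and shut, and the axes are right-handed (so a half turn about x gives the same grasp; the last joint's range is limited). The gripper opens to 85 mm and grips with 20 to 120 N. Pads are 22 mm wide; open, the fingers measure 114 mm over their backs; the gripper's body (76 mm by 85 mm) begins 54 mm behind the grasp point. The pads swing forward as they close: fully open they stand 13 mm farther back than shut.
Start: joints at [-1.265, 0.264, 1.604, -0, 1.274, -0.037], TCP at [0.227, -0.636, 0.231] pointing down, gripper open.
Joint ranges: [-2.63, 2.63], [-0.94, 2.18], [0.31, 2.57], [-1.31, 4.45], [0, 2.66], [-2.55, 2.55]. Speed limits (rad/s): [2.57, 2.57, 3.14, 3.14, 3.14, 3.14].

INTERFACE

Orientations are given as a rotation vector (axis times angle).
In Python, from workcell import monitor, imaging, finish_job, bot gives the robot as it stands.
- The arm moves only by the tool jog_arm, never from a script. Its argument "rows" is a list of rows, each a list of 7 numbers: the shift along the tool's x, y, z in m, then the turn, a rotation vector about the tool's x, y, z in rad, then the opening in per cent of the stroke, from 0 (shut) to 100 (fully open). A call has 1 to 20 rows; each row is the pose to reach, as a shift and turn from the pose measured when the call began, along the tool's axes at that moment; what a row does not reach only later rows make up. A row lasts 1/10 s, in which the tool goes at most 50 mm and 8.59 degrees, less where a joint would pass 70% of its speed; a pose out of reach is approached as far as the arm can. A call with a gripper value outside its range is refused whole. The fingers move at their own pace and stop on an object; "force" is the grip in N (left out, the last holds). Time passes only in rows, so rows that repeat a pose let the fingers close. It gives the time, the measured TCP pose, the force and the opening at its end, in the units of the state.
- monitor.read_state(): the state, without advancing time (a new reading comes with each control period).
- imaging.read_camera(name): name is "scene" or "side" or "wrist"; returns the picture (400x640x3 uint8, blue, green, red); there is no depth.
- imaging.camera_params(name): a dict with "fx", "fy", "cx", "cy" (pixels), "T" (4x4, takes a point from camera to world coordinates); the wrist camera has in their place "T_tool_cam" (4x4, takes a point from camera to tool coordinates, whose origin is the TCP and whose axes are the tool frame's). Camera axes: x right, y down, z forward; pixel columns grow to the right and rows downward; lengths in m; the calibration is good to about 2 mm. The wrist camera is an equidistant fisheye: a pixel r from the principal point sees the ray r / f radians off the axis. A picture is of the moment at which its call begins: read the wrist's pose just before it. camera_params takes no time and is no camera call.
- finish_job(): hands the job in, once; it reports no verdict.
The state is a dict: "time": time; "q": joint angles; "joint_vel": joint speeds; "joint_torque": joint torques, N m; "tool_pos": TCP position; "tcp_rot": TCP orientation; "wrist_force": force on the tool from outside, world axes, zero at the start; "torque": the same for the moment, N m; "width": opening from 0.0 (shut) to 1.0 (fully open).
Only numpy, scipy, OpenCV 4.12 (cv2) and the standard library are available. Lean on these libraries where they do the work, as an engineer would, in place of code of your own. Each camera call takes 0.05 s, during which the arm holds its last target. There are 200 camera calls.

## Working session

There is one attempt and no reset: what is moved stays moved. The work goes in short steps, Python scripts to look and compute and a tool call to move; the robot and the scene stay as the last step left them, time stands still between calls to the robot, and variables do not carry over. Pictures are saved under pics/ and viewed, about 12 in all and at most 16, crops included, and the job is handed in when it is done.

Besides the shell and the picture viewer there is one more tool, called after "Emit:" as name(argument=value, ...), one argument or row to a line, values as JSON. jog_arm: Moves the arm, as the interface text tells. Its arguments: {"type":"object","properties":{"rows":{"type":"array","items":{"type":"array","items":{"type":"number"}}},"force":{"type":"number"}},"required":["rows"]}

```bash
ls; mkdir -p pics; python3 - <<'E'
from workcell import monitor, imaging, bot
import cv2, numpy as np
np.set_printoptions(precision=4,suppress=True)
s=monitor.read_state(); print(s)
for n in ("scene","side","wrist"):
    cv2.imwrite(f"pics/{n}0.png",imaging.read_camera(n)); print(n,imaging.camera_params(n))
print([a for a in dir(bot) if a[0]!='_'], bot.pinch_z)
E
```

```text
pics
{'time': 0.0, 'q': array([-1.2649,  0.2648,  1.6054, -0.    ,  1.2738, -0.0369]), 'joint_vel': array([-0.001 , -0.0006, -0.0002, -0.0026,  0.002 ,  0.    ]), 'joint_torque': array([  0.0011, -51.5111, -36.7316,  -0.0003,   0.013 ,   0.    ]), 'tool_pos': array([ 0.2267, -0.635 ,  0.23  ]), 'tcp_rot': array([ 2.0359,  0.3548, -2.0366]), 'wrist_force': array([0.3152, 0.4706, 0.3451]), 'torque': array([ 0.0632, -0.0191, -0.0658]), 'width': 1.0006203952473482}
scene {'fx': 497.12585495157407, 'fy': 497.12585495157407, 'cx': 322.2325011297664, 'cy': 199.01272982214266, 'T': array([[-0.2025,  0.847 , -0.4915,  1.183 ],
       [ 0.9792,  0.1801, -0.0931,  0.1778],
       [ 0.0097, -0.5001, -0.8659,  1.1329],
       [ 0.    ,  0.    ,  0.    ,  1.    ]])}
side {'fx': 395.54056727924456, 'fy': 395.54056727924456, 'cx': 320.46520621655617, 'cy': 197.50578031710873, 'T': array([[-0.7212, -0.536 ,  0.4387,  0.0813],
       [-0.6927,  0.563 , -0.4509,  0.5477],
       [-0.0053, -0.6291, -0.7773,  0.8878],
       [ 0.    ,  0.    ,  0.    ,  1.    ]])}
wrist {'fx': 309.70691628693146, 'fy': 309.70691628693146, 'cx': 316.1225997434783, 'cy': 203.92447823535525, 'T_tool_cam': array([[-0.0002, -0.2631,  0.9648, -0.1426],
       [ 1.    ,  0.0001,  0.0002, -0.0004],
       [-0.0001,  0.9648,  0.2631, -0.068 ],
       [ 0.    ,  0.    ,  0.    ,  1.    ]])}
['MotionError', 'pinch_z'] 0.0187
```

View pics/scene0.png

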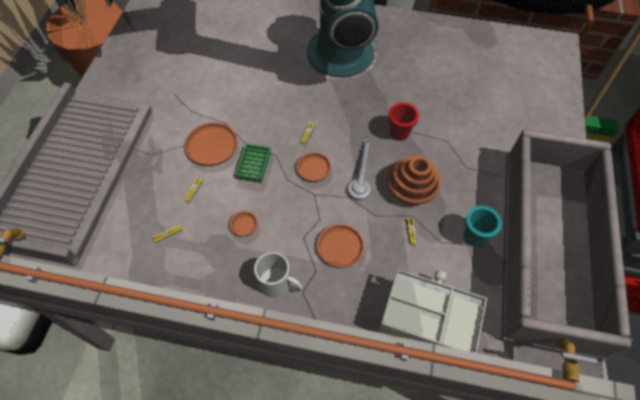

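View pics/side0.png

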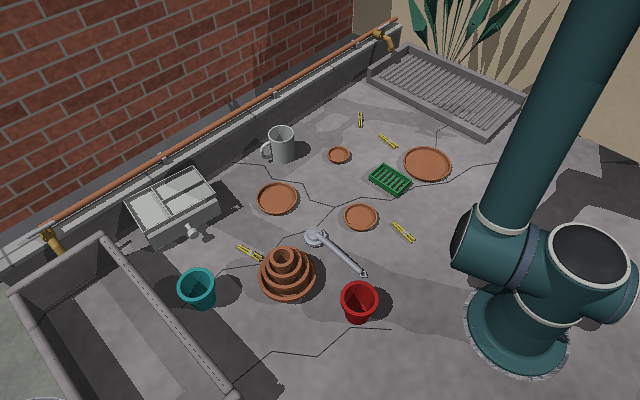

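Scene picture: the real stack is at (415,178). The look-alikes to leave alone are the red pot at (403,120) and the turquoise pot at (483,225). The saucers, largest to smallest, are at (210,144), (340,246), (313,166) and (243,223); the mug is at (272,270) and the soap holder at (253,162). In the side view the stack is at (286,270).

```bash
cat > h.py <<'E'
import cv2, numpy as np
from workcell import monitor, imaging, bot
from scipy.spatial.transform import Rotation as R
np.set_printoptions(precision=4,suppress=True)
def rays(n,uv):
    p=imaging.camera_params(n); uv=np.atleast_2d(uv).astype(float)
    d=np.c_[(uv[:,0]-p['cx'])/p['fx'],(uv[:,1]-p['cy'])/p['fy'],np.ones(len(uv))]
    return p['T'][:3,3], d@p['T'][:3,:3].T
def onplane(n,uv,z):
    c,d=rays(n,uv); return (c+d*((z-c[2])/d[:,2])[:,None])[:,:2]
def proj(n,P):
    p=imaging.camera_params(n); q=(np.atleast_2d(P)-p['T'][:3,3])@p['T'][:3,:3]
    return np.c_[p['fx']*q[:,0]/q[:,2]+p['cx'],p['fy']*q[:,1]/q[:,2]+p['cy']]
def tri(n1,a,n2,b):
    c,d=rays(n1,a);e,f=rays(n2,b);A=np.c_[d[0],-f[0]]
    s=np.linalg.lstsq(A,e-c,rcond=None)[0];P=c+s[0]*d[0];Q=e+s[1]*f[0]
    return (P+Q)/2,np.linalg.norm(P-Q)
def clay(im):
    h=cv2.cvtColor(im,cv2.COLOR_BGR2HSV)
    return cv2.inRange(h,(4,100,60),(16,215,255))
E
python3 - <<'E'
from h import *
fits={}
for n in('scene','side'):
    im=cv2.imread(f'pics/{n}0.png'); print(n,'tcp',proj(n,monitor.read_state()['tool_pos']), im[178,425], im[144,210])
    m=clay(im)
    cs,_=cv2.findContours(m,cv2.RETR_EXTERNAL,cv2.CHAIN_APPROX_NONE)
    for c in cs:
        if cv2.contourArea(c)<150: continue
        (x,y),ax,_=cv2.fitEllipse(c); 
        if not(120<x<480 and 100<y<300): continue
        g=onplane(n,c[:,0],0.016); (cx,cy),r=cv2.minEnclosingCircle(g.astype(np.float32))
        print(n,np.array([x,y]),'area',cv2.contourArea(c),'z16 circ',np.array([cx,cy,r]))
    crop={'scene':im[145:215,375:455],'side':im[235:310,245:330]}[n]
    cv2.imwrite(f'pics/crop_{n}.png',cv2.resize(crop,None,fx=7,fy=7,interpolation=cv2.INTER_CUBIC))
E
```

```text
scene tcp [[93.3245  9.8894]] [37 51 82] [ 68 102 169]
scene [339.8669 245.2858] area 1544.5 z16 circ [0.6677 0.1265 0.0587]
scene [242.9671 223.2327] area 513.0 z16 circ [ 0.6591 -0.1235  0.0357]
scene [414.758  179.7965] area 1871.5 z16 circ [0.4371 0.2879 0.0779]
scene [313.2021 166.346 ] area 737.5 z16 circ [0.4536 0.0134 0.047 ]
scene [210.5706 143.5685] area 1680.0 z16 circ [ 0.4378 -0.2801  0.0732]
side tcp [[576.731   79.6558]] [ 71  97 148] [67 67 68]
side [285.9276 274.3165] area 2443.0 z16 circ [0.4715 0.2706 0.079 ]
side [360.0381 216.3936] area 701.5 z16 circ [0.4503 0.0159 0.0486]
side [276.2991 197.9096] area 1005.0 z16 circ [0.6631 0.1286 0.0612]
side [426.405  163.2196] area 1259.0 z16 circ [ 0.434  -0.2779  0.0768]
side [337.9383 153.991 ] area 275.5 z16 circ [ 0.6539 -0.1207  0.039 ]
side [141.9744 147.0886] area 261.5 z16 circ [1.1264 0.2785 0.0685]
side [179.9639 125.6683] area 227.5 z16 circ [1.1279 0.1377 0.0716]
side [157.2866 126.1883] area 364.5 z16 circ [1.1785 0.1918 0.0786]
side [132.0105 125.4921] area 432.0 z16 circ [1.2416 0.2479 0.081 ]
side [213.4289 106.8041] area 180.0 z16 circ [ 1.1259 -0.0025  0.0721]
side [194.7191 105.6416] area 309.0 z16 circ [1.1794 0.0437 0.0794]
side [172.0721 104.215 ] area 364.5 z16 circ [1.2453 0.0902 0.085 ]
side [147.2171 102.2296] area 470.5 z16 circ [1.3174 0.146  0.0925]
```

View pics/crop_scene.png

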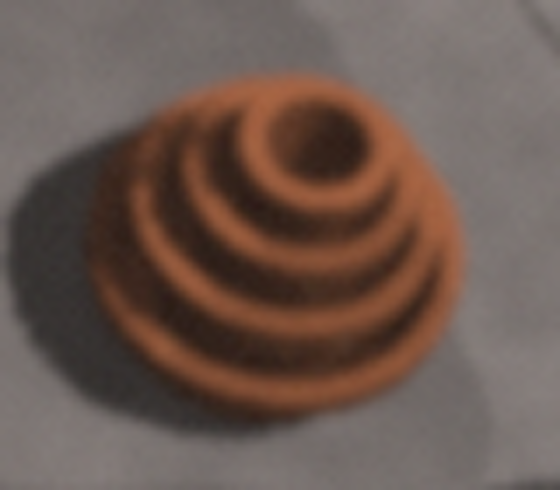

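View pics/crop_side.png

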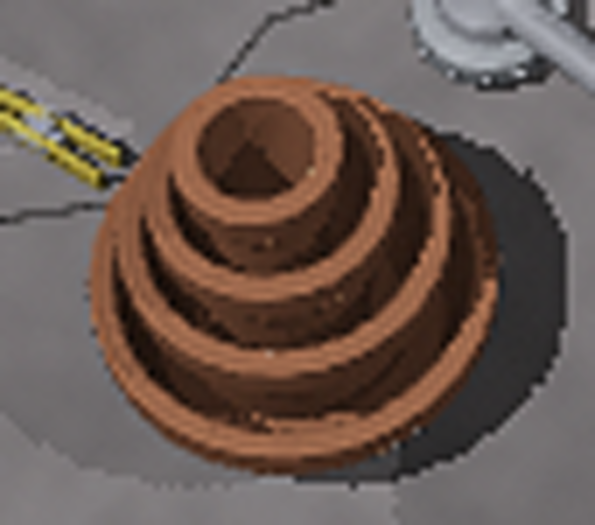

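Scene crop: the narrow rim is centred at (318,140), which is full-image (420.4,165.0). Side crop: the same rim is centred at (257,150), which is (281.8,256.4). Four nested plain clay rims confirm this is the right stack.

```bash
python3 - <<'E'
from h import *
print(tri('scene',(420.4,165.0),'side',(281.8,256.4)))
for a,b in [((339.9,245.3),(276.3,197.9)),((243,223.2),(337.9,154)),((313.2,166.3),(360,216.4)),((210.6,143.6),(426.4,163.2))]: print(tri('scene',a,'side',b))
print(R.from_rotvec(monitor.read_state()['tcp_rot']).as_matrix())
# inner mouth (dark) check + rims by model circles, top heights
for n,c in(('scene',(420.4,165.0)),('side',(281.8,256.4))): print(n,onplane(n,c,.12))
E
```

```text
(array([0.4614, 0.2842, 0.118 ]), np.float64(0.0025480981537147405))
(array([0.6665, 0.1268, 0.0108]), np.float64(0.00020638699784187244))
(array([ 0.6575, -0.1244,  0.0117]), np.float64(0.00019968359857047008))
(array([0.4513, 0.0126, 0.0113]), np.float64(6.822023436822292e-05))
(array([ 0.4355, -0.283 ,  0.0096]), np.float64(0.0003899770673268351))
[[-0.0005  0.3361 -0.9418]
 [ 0.0017 -0.9418 -0.3361]
 [-1.     -0.0018 -0.0001]]
scene [[0.4634 0.2852]]
side [[0.4601 0.2837]]
```

```bash
cat >> h.py <<'E'
def go(*wps):
    """waypoints (x,y,z,psi_deg); psi = azimuth of tool y. prints shift+turn rows"""
    s=monitor.read_state(); R0=R.from_rotvec(s['tcp_rot']); p0=s['tool_pos']
    for x,y,z,ps in wps:
        a=np.radians(ps); c,sn=np.cos(a),np.sin(a)
        Rt=R.from_matrix(np.array([[0,c,sn],[0,sn,-c],[-1,0,0]]))
        d=R0.inv().apply(np.array([x,y,z])-p0); w=(R0.inv()*Rt).as_rotvec()
        print(np.round(d,4).tolist(),np.round(w,3).tolist(),'rows>=',max(np.linalg.norm(d)/.05,np.degrees(np.linalg.norm(w))/8.59).round(1))
def wrist(name):
    s=monitor.read_state(); im=imaging.read_camera('wrist'); cv2.imwrite(f'pics/{name}.png',im)
    np.savez(f'pics/{name}.npz',p=s['tool_pos'],r=s['tcp_rot']); return im,s['tool_pos'],s['tcp_rot']
def wplane(name,uv,z):
    q=np.load(f'pics/{name}.npz'); P=imaging.camera_params('wrist'); T=P['T_tool_cam']
    uv=np.atleast_2d(uv).astype(float)-[P['cx'],P['cy']]; r=np.linalg.norm(uv,axis=1)+1e-9; th=r/P['fx']
    d=np.c_[uv/r[:,None]*np.sin(th)[:,None],np.cos(th)]@T[:3,:3].T
    Rm=R.from_rotvec(q['r']).as_matrix(); d=d@Rm.T; c=q['p']+Rm@T[:3,3]
    return (c+d*((z-c[2])/d[:,2])[:,None])[:,:2]
def wproj(name,P3):
    q=np.load(f'pics/{name}.npz'); P=imaging.camera_params('wrist'); T=P['T_tool_cam']
    Rm=R.from_rotvec(q['r']).as_matrix(); v=((np.atleast_2d(P3)-q['p'])@Rm-T[:3,3])@T[:3,:3]
    rr=np.hypot(v[:,0],v[:,1]); th=np.arctan2(rr,v[:,2])
    return v[:,:2]/rr[:,None]*th[:,None]*P['fx']+[P['cx'],P['cy']]
E
python3 -c "
from h import *
go((.45,-.2,.28,-30),(.4614,.2842,.25,31.6))"
```

```text
[-0.0491, -0.3349, -0.3566] [-0.704, -0.001, 0.002] rows>= 9.8
[-0.0183, -0.787, -0.5301] [-1.78, -0.002, 0.001] rows>= 19.0
```

Emit:
jog_arm(
  rows=[
    [-0.05,-0.335,-0.357,-0.704,0,0,100],
    [-0.05,-0.335,-0.357,-0.704,0,0,100],
    [-0.05,-0.335,-0.357,-0.704,0,0,100],
    [-0.05,-0.335,-0.357,-0.704,0,0,100],
    [-0.05,-0.335,-0.357,-0.704,0,0,100],
    [-0.05,-0.335,-0.357,-0.704,0,0,100],
    [-0.05,-0.335,-0.357,-0.704,0,0,100],
    [-0.05,-0.335,-0.357,-0.704,0,0,100],
    [-0.05,-0.335,-0.357,-0.704,0,0,100],
    [-0.018,-0.787,-0.53,-1.78,0,0,100],
    [-0.018,-0.787,-0.53,-1.78,0,0,100],
    [-0.018,-0.787,-0.53,-1.78,0,0,100],
    [-0.018,-0.787,-0.53,-1.78,0,0,100],
    [-0.018,-0.787,-0.53,-1.78,0,0,100],
    [-0.018,-0.787,-0.53,-1.78,0,0,100],
    [-0.018,-0.787,-0.53,-1.78,0,0,100],
    [-0.018,-0.787,-0.53,-1.78,0,0,100],
    [-0.018,-0.787,-0.53,-1.78,0,0,100],
    [-0.018,-0.787,-0.53,-1.78,0,0,100],
    [-0.018,-0.787,-0.53,-1.78,0,0,100],
  ],
)

```text
time: 2.15
tool_pos: [0.4606, 0.2879, 0.249]
tcp_rot: [0.793, 1.424, -0.79]
wrist_force: [-1.0, -0.6, 0.2]
width: 0.999
```

```bash
python3 -c "
from h import *
go((.4614,.2842,.25,31.6)); wrist('w1')"
```

```text
[-0.001, -0.0013, 0.0035] [0.003, -0.003, -0.0] rows>= 0.1
```

View pics/w1.png

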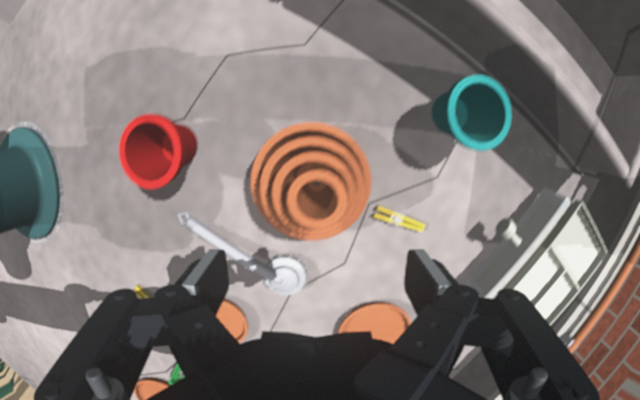

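The wrist view shows the stack with its tall rim centred near (319,196), and the red pot at (155,152) and turquoise pot at (478,112). Next I fit each rim ring at its own height.

```bash
cat >> h.py <<'E'
RIM={'pan':.070,'squat':.056,'standard':.042,'tall':.028}
def ring(name,pot,z,x0,y0,span=.014):
    """fit rim ring: bright on the rim top, darker on both sides (median over the azimuth)"""
    g=cv2.GaussianBlur(cv2.imread(f'pics/{name}.png')[:,:,2],(3,3),0).astype(np.float32)
    a=np.linspace(0,2*np.pi,90,endpoint=False); u=np.c_[np.cos(a),np.sin(a)]; r=RIM[pot]
    def f(p):
        S=[]
        for rad in (r-.0125,r-.007,r-.0045,r-.002,r+.003):
            P=np.c_[p+rad*u,np.full(90,z)]; w=wproj(name,P).astype(np.float32)
            S.append(cv2.remap(g,w[:,:1],w[:,1:],cv2.INTER_LINEAR).ravel())
        e=(S[1]+S[2]+S[3])/3
        return np.mean(np.clip(e-S[0],-20,60))+.5*np.mean(np.clip(e-S[4],-20,60))-.3*np.std(e)
    best=None; c=np.array([x0,y0])
    for st in (.002,.0005):
        n=int(round((span if st==.002 else .002)/st))
        G=[(f(c+np.array([i,j])*st),i,j) for i in range(-n,n+1) for j in range(-n,n+1)]
        s,i,j=max(G); c=c+np.array([i,j])*st
    return c,round(float(s),1)
E
python3 -c "
from h import *
print(wplane('w1',(319,196),.119))
for p,z in (('tall',.12),('standard',.098),('squat',.074),('pan',.046)):
  for dz in (-.006,0,.006): print(p,z+dz,*ring('w1',p,z+dz,.4614,.2842))
go((.4614,.2842,.25,31.6))"
```

```text
[[0.4642 0.29  ]]
tall 0.11399999999999999 [0.4644 0.2852] 80.6Traceback (most recent call last):
  File "<string>", line 5, in <module>
    for dz in (-.006,0,.006): print(p,z+dz,*ring('w1',p,z+dz,.4614,.2842))
                                            ~~~~^^^^^^^^^^^^^^^^^^^^^^^^^
  File "h.py", line 58, in ring
    G=[(f(c+np.array([i,j])*st),i,j) for i in range(-n,n+1) for j in range(-n,n+1)]
        ~^^^^^^^^^^^^^^^^^^^^^^
  File "h.py", line 51, in f
    P=np.c_[p+rad*u,np.full(90,z)]; w=wproj(name,P).astype(np.float32)
                                      ~~~~~^^^^^^^^
  File "h.py", line 39, in wproj
    q=np.load(f'pics/{name}.npz'); P=imaging.camera_params('wrist'); T=P['T_tool_cam']
                                     ~~~~~~~~~~~~~~~~~~~~~^^^^^^^^^
ValueError: time passes only in moves, steps and waits
```

```bash
python3 - <<'E'
import pickle
from workcell import imaging
pickle.dump({n:imaging.camera_params(n) for n in('scene','side','wrist')},open('cal.pkl','wb'))
E
sed -i "s/imaging.camera_params('wrist')/CAL['wrist']/; s/imaging.camera_params(n)/CAL[n]/; 4i import pickle; CAL=pickle.load(open('cal.pkl','rb'))" h.py
python3 -c "
from h import *
for p,z in (('tall',.12),('standard',.098),('squat',.074),('pan',.046)):
  for dz in (-.006,0,.006): print(p,z+dz,*ring('w1',p,z+dz,.4614,.2842))
s=monitor.read_state();print(s['time'])"
```

```text
tall 0.11399999999999999 [0.4644 0.2852] 80.6
tall 0.12 [0.4639 0.2862] 79.8
tall 0.126 [0.4634 0.2872] 78.5
standard 0.092 [0.4599 0.2852] 42.0
standard 0.098 [0.4599 0.2857] 36.2
standard 0.10400000000000001 [0.4639 0.2837] 35.5
squat 0.06799999999999999 [0.4594 0.2822] 32.4
squat 0.074 [0.4594 0.2832] 36.9
squat 0.08 [0.4594 0.2842] 38.1
pan 0.04 [0.4574 0.2847] 35.7
pan 0.046 [0.4569 0.2852] 37.0
pan 0.052 [0.4564 0.2852] 33.4
2.2
```

```bash
python3 -c "
from h import *
go((.4625,.2855,.16,31.6),(.4625,.2855,.105,31.6))"
```

```text
[0.0888, -0.0008, 0.0048] [0.004, -0.004, -0.001] rows>= 1.8
[0.1438, -0.0009, 0.005] [0.004, -0.004, -0.001] rows>= 2.9
```

Emit:
jog_arm(
  rows=[
    [0.045,-0.001,0.005,0,0,0,100],
    [0.089,-0.001,0.005,0,0,0,100],
    [0.11,-0.001,0.005,0,0,0,100],
    [0.125,-0.001,0.005,0,0,0,100],
    [0.138,-0.001,0.005,0,0,0,100],
    [0.144,-0.001,0.005,0,0,0,100],
    [0.144,-0.001,0.005,0,0,0,100],
    [0.144,-0.001,0.005,0,0,0,30],
    [0.144,-0.001,0.005,0,0,0,30],
    [0.144,-0.001,0.005,0,0,0,30],
    [0.144,-0.001,0.005,0,0,0,30],
    [0.144,-0.001,0.005,0,0,0,30],
    [0.144,-0.001,0.005,0,0,0,30],
    [0.144,-0.001,0.005,0,0,0,30],
  ],
  force=40,
)

```text
time: 3.6
tool_pos: [0.4633, 0.286, 0.1067]
tcp_rot: [0.795, 1.424, -0.787]
wrist_force: [-1.1, -1.4, 5.9]
width: 0.621
```

```bash
python3 -c "
from h import *
s=monitor.read_state();print(s['width']*85)
go((.4625,.2855,.106,31.6),(.4625,.2855,.26,31.6),(.657,-.123,.26,31.6),(.657,-.123,.26,0))"
```

```text
52.79915666019565
[0.0007, -0.001, 0.0] [0.004, -0.004, -0.004] rows>= 0.0
[-0.1533, -0.0004, -0.0006] [0.004, -0.004, -0.004] rows>= 3.1
[-0.1554, -0.0507, 0.449] [0.004, -0.004, -0.004] rows>= 9.6
[-0.1554, -0.0507, 0.449] [0.556, -0.005, -0.002] rows>= 9.6
```

Emit:
jog_arm(
  rows=[
    [-0.01,0,0,0,0,0,30],
    [-0.03,0,0,0,0,0,30],
    [-0.06,0,0,0,0,0,30],
    [-0.1,0,0,0,0,0,30],
    [-0.14,0,0,0,0,0,30],
    [-0.155,0,0,0,0,0,30],
    [-0.155,0,0,0,0,0,30],
  ],
)

```text
time: 4.3
tool_pos: [0.4649, 0.2861, 0.2655]
tcp_rot: [0.8, 1.42, -0.781]
wrist_force: [0.2, -0.2, -0.7]
width: 0.624
```

```bash
python3 -c "
from h import *
s=monitor.read_state();print(s['width']*85,s['time'])
wrist('w2')
go((.657,-.123,.26,0),(.6,-.07,.26,0))"
```

```text
53.02366189093561 4.3
[0.0004, -0.0512, 0.449] [0.556, -0.006, -0.005] rows>= 9.0
[0.0006, -0.0716, 0.3739] [0.556, -0.006, -0.005] rows>= 7.6
```

View pics/w2.png

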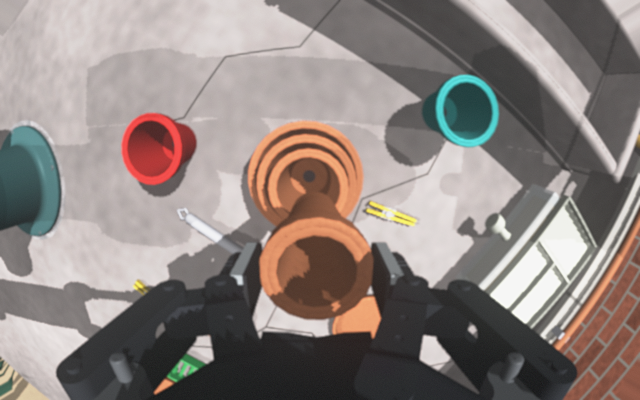

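```bash
python3 -c "
from h import *
print('mug top',tri('scene',(271,267),'side',(282,131)), onplane('scene',(292,287),.05),onplane('side',(265,155),.05))
go((.657,-.123,.2,45),(.657,-.123,.102,45))"
```

```text
mug top (array([ 0.7882, -0.0129,  0.0962]), np.float64(0.0063106844654785485)) [[0.8096 0.0408]] [[0.7873 0.0582]]
[0.0604, -0.0515, 0.4492] [-0.23, -0.003, -0.006] rows>= 9.1
[0.1584, -0.0521, 0.4496] [-0.23, -0.003, -0.006] rows>= 9.6
```

Emit:
jog_arm(
  rows=[
    [0,-0.005,0.04,0,0,0,30],
    [0.0,-0.01,0.085,0,0,0,30],
    [0.0,-0.015,0.13,0,0,0,30],
    [0.0,-0.02,0.175,0,0,0,30],
    [0.0,-0.025,0.22,0,0,0,30],
    [0.0,-0.03,0.265,0,0,0,30],
    [0.0,-0.035,0.31,0,0,0,30],
    [0.02,-0.04,0.355,0,0,0,30],
    [0.04,-0.045,0.4,0,0,0,30],
    [0.06,-0.05,0.43,0,0,0,30],
    [0.08,-0.052,0.449,0,0,0,30],
    [0.1,-0.052,0.449,0,0,0,30],
    [0.12,-0.052,0.449,0,0,0,30],
    [0.13,-0.052,0.449,0,0,0,30],
    [0.13,-0.052,0.449,0,0,0,30],
  ],
)

```text
time: 5.85
tool_pos: [0.6535, -0.1218, 0.1255]
tcp_rot: [0.796, 1.431, -0.788]
wrist_force: [-0.6, 0.6, -1.7]
width: 0.623
```

```bash
python3 -c "
from h import *
wrist('w3'); imgs=imaging.read_camera('scene'); cv2.imwrite('pics/s3.png',imgs)
a=cv2.imread('pics/w3.png')[100:400,120:520]; b=cv2.resize(imgs[150:270,180:320],None,fx=2.8,fy=2.8)[:300]
cv2.imwrite('pics/c3.png',np.hstack([a,b]))
go((.657,-.123,.097,31.6),(.657,-.123,.0945,31.6))"
```

```text
[0.0326, 0.0002, 0.0012] [0.004, -0.005, -0.005] rows>= 0.7
[0.0351, 0.0002, 0.0012] [0.004, -0.005, -0.005] rows>= 0.7
```

View pics/c3.png

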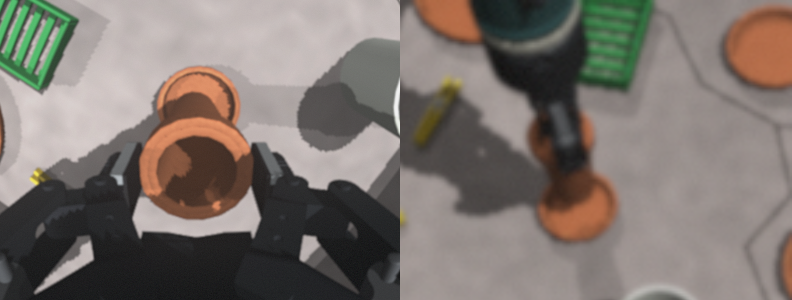

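```bash
python3 -c "
from h import *
P=wplane('w3',[(317,167),(277,200),(361,203)],.016); print(P, [np.linalg.norm(p-[.657,-.123]) for p in P])
a=np.radians(31.6); print(P[0]+.0355*np.array([np.sin(a),-np.cos(a)]))"
```

```text
[[ 0.6395 -0.095 ]
 [ 0.6255 -0.1365]
 [ 0.6874 -0.1012]] [np.float64(0.03307433711432509), np.float64(0.03429071364756607), np.float64(0.03737148837161369)]
[ 0.6581 -0.1252]
```

Emit:
jog_arm(
  rows=[
    [0.01,0,0.002,0,0,0,30],
    [0.02,0,0.002,0,0,0,30],
    [0.025,0,0.002,0,0,0,30],
    [0.028,0,0.002,0,-0.005,-0.005,30],
    [0.03,0,0.002,0,-0.005,-0.005,30],
    [0.032,0,0.002,0,-0.005,-0.005,30],
    [0.033,0,0.002,0,-0.005,-0.005,30],
    [0.034,0,0.002,0,-0.005,-0.005,30],
    [0.034,0,0.002,0,-0.005,-0.005,30],
  ],
)

```text
time: 6.85
tool_pos: [0.6573, -0.1237, 0.0956]
tcp_rot: [0.791, 1.422, -0.791]
wrist_force: [0.2, -0.4, 0.2]
width: 0.619
```

Emit:
jog_arm(
  rows=[
    [0.001,0,0,0,0,0,30],
    [0.0015,0,0,0,0,0,30],
    [0.002,0,0,0,0,0,30],
    [0.002,0,0,0,0,0,30],
  ],
)

```text
time: 7.25
tool_pos: [0.6579, -0.1242, 0.0948]
tcp_rot: [0.791, 1.421, -0.79]
wrist_force: [-1.4, 0.1, 4.9]
width: 0.623
```

Contact. Release slowly, then retreat upward.

Emit:
jog_arm(
  rows=[
    [0,0,0,0,0,0,66],
    [0,0,0,0,0,0,70],
    [0,0,0,0,0,0,80],
    [0,0,0,0,0,0,92],
    [0,0,0,0,0,0,92],
    [-0.02,0,0,0,0,0,92],
    [-0.05,0,0,0,0,0,92],
    [-0.1,0,0,0,0,0,92],
    [-0.15,0,0,0,0,0,92],
    [-0.15,0,0,0,0,0,92],
  ],
)

```text
time: 8.25
tool_pos: [0.6627, -0.1251, 0.2554]
tcp_rot: [0.792, 1.405, -0.785]
wrist_force: [1.1, 0.3, 1.1]
width: 0.921
```

```bash
python3 -c "
from h import *
wrist('w4'); s=monitor.read_state(); print(s['time'],s['width'])
print(ring('w4','tall',.108,.657,-.124,.01))
for p,z in (('standard',.098),('squat',.074),('pan',.046)): print(p,ring('w2',p,z,.4614,.2842))
go((.47,.27,.25,31.6))"
```

```text
8.3 0.9213045312097394
(array([ 0.659 , -0.1275]), 76.6)
standard (array([0.4619, 0.2812]), 55.8)
squat (array([0.4594, 0.2802]), 34.0)
pan (array([0.4564, 0.2832]), 35.0)
[-0.0022, 0.0462, -0.4361] [0.005, 0.009, -0.009] rows>= 8.8
```

View pics/w4.png

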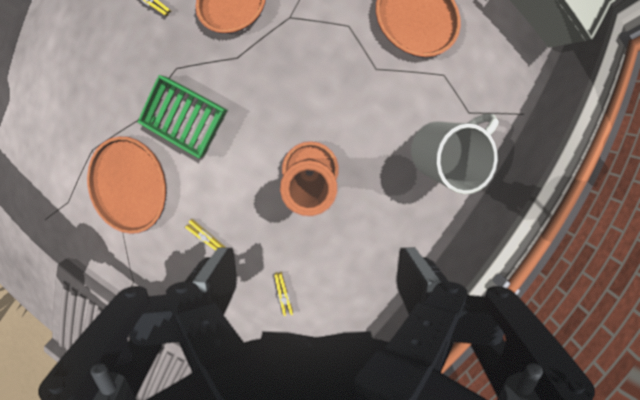

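Wrist view: the tall pot stands upright in the smallest saucer (308,187), the mug is untouched at (467,158), and the pan saucer is at (127,185). Next is the standard pot.

Emit:
jog_arm(
  rows=[
    [0,0.005,-0.05,0,0,0,50],
    [0,0.01,-0.1,0,0,0,50],
    [0,0.015,-0.15,0,0,0,50],
    [0,0.02,-0.2,0,0,0,50],
    [0,0.025,-0.25,0,0,0,50],
    [0,0.03,-0.3,0,0,0,50],
    [0,0.035,-0.35,0,0,0,50],
    [0,0.04,-0.4,0,0.009,-0.009,50],
    [0,0.046,-0.436,0,0.009,-0.009,50],
    [0,0.046,-0.436,0,0.009,-0.009,50],
    [0,0.046,-0.436,0,0.009,-0.009,50],
    [0,0.046,-0.436,0,0.009,-0.009,50],
  ],
)

```text
time: 9.5
tool_pos: [0.4699, 0.2689, 0.2469]
tcp_rot: [0.789, 1.423, -0.792]
wrist_force: [-0.5, -1.6, 0.5]
width: 0.499
```

```bash
cat >> h.py <<'E'
def grasp(c,pot,th,zs):
    a=np.radians(th); r=RIM[pot]-.0045; go(*[(c[0]+r*np.cos(a),c[1]+r*np.sin(a),z,th) for z in zs])
E
python3 -c "
from h import *
wrist('w5'); s=monitor.read_state(); print(s['time'],s['width'],s['tool_pos'])
for p,z in (('standard',.098),('squat',.074),('pan',.046)): c,q=ring('w5',p,z,.4614,.2842); print(p,c,q); p=='standard' and grasp(c,p,31.6,(.13,.082))
"
```

```text
9.55 0.49985915338739717 [0.4701 0.2687 0.2471]
standard [0.4614 0.2822] 79.8
[0.117, 0.0374, -0.016] [0.003, 0.0, 0.002] rows>= 2.5
[0.165, 0.0375, -0.016] [0.003, 0.0, 0.002] rows>= 3.4
squat [0.4579 0.2957] 28.0
pan [0.4569 0.2832] 32.8
```

Emit:
jog_arm(
  rows=[
    [0.03,0.0375,-0.016,0,0,0,50],
    [0.07,0.0375,-0.016,0,0,0,50],
    [0.1,0.0375,-0.016,0,0,0,50],
    [0.12,0.0375,-0.016,0,0,0,50],
    [0.14,0.0375,-0.016,0,0,0,50],
    [0.155,0.0375,-0.016,0,0,0,50],
    [0.164,0.0375,-0.016,0,0,0,50],
    [0.164,0.0375,-0.016,0,0,0,50],
  ],
  force=50,
)

```text
time: 10.35
tool_pos: [0.4929, 0.3007, 0.0817]
tcp_rot: [0.79, 1.423, -0.796]
wrist_force: [-0.2, 0.3, -0.6]
width: 0.5
```

```bash
python3 -c "
from h import *
wrist('w6'); a=cv2.imread('pics/w6.png')[80:400,120:520]
i=imaging.read_camera('side'); cv2.imwrite('pics/side6.png',i); b=cv2.resize(i[180:320,200:375],None,fx=2.285,fy=2.285)
cv2.imwrite('pics/c6.png',np.hstack([a,b[:320]]))
grasp((.4614,.2822),'standard',31.6,(.082,))"
```

```text
[0.0018, -0.0006, -0.0004] [0.003, 0.0, 0.0] rows>= 0.0
```

View pics/c6.png

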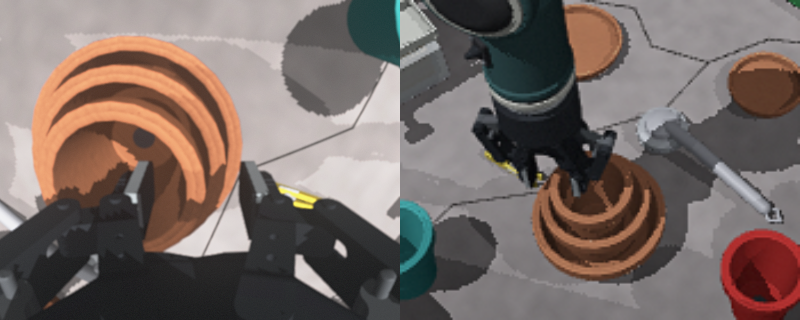

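One finger is inside the standard pot's mouth (crop 148,185) and the other is outside (250,185). Close.

Emit:
jog_arm(
  rows=[
    [0,0,0,0,0,0,0],
    [0,0,0,0,0,0,0],
    [0,0,0,0,0,0,0],
    [0,0,0,0,0,0,0],
    [0,0,0,0,0,0,0],
    [0,0,0,0,0,0,0],
    [0,0,0,0,0,0,0],
  ],
  force=60,
)

```text
time: 11.15
tool_pos: [0.4943, 0.302, 0.0853]
tcp_rot: [0.792, 1.421, -0.792]
wrist_force: [-2.2, -0.6, 4.8]
width: 0.113
```

Emit:
jog_arm(
  rows=[
    [-0.005,0,0,0,0,0,0],
    [-0.015,0,0,0,0,0,0],
    [-0.03,0,0,0,0,0,0],
    [-0.06,0,0,0,0,0,0],
    [-0.1,0,0,0,0,0,0],
    [-0.14,0,0,0,0,0,0],
    [-0.155,0,0,0,0,0,0],
    [-0.155,0,0,0,0,0,0],
  ],
)

```text
time: 11.95
tool_pos: [0.4962, 0.3032, 0.2446]
tcp_rot: [0.796, 1.417, -0.786]
wrist_force: [0.5, 0.5, -2.3]
width: 0.106
```

```bash
python3 -c "
from h import *
s=monitor.read_state(); print(s['time'],s['wrist_force'],s['torque'])
wrist('w7'); i=imaging.read_camera('side'); cv2.imwrite('pics/side7.png',i)
a=cv2.imread('pics/w7.png')[80:400,120:520]; b=cv2.resize(i[100:320,170:445],None,fx=1.455,fy=1.455)
cv2.imwrite('pics/c7.png',np.hstack([a,b[:320]]))
a=np.radians(31.6); c=np.array([.4515,.0135])+.0375*np.array([np.cos(a),np.sin(a)])
go((*c,.24,31.6),(*c,.12,31.6))"
```

```text
11.95 [ 0.4544  0.4936 -2.3215] [ 0.031  -0.0342  0.0461]
[-0.0005, -0.1502, 0.2229] [0.003, 0.0, 0.001] rows>= 5.4
[0.1195, -0.1501, 0.2229] [0.003, 0.0, 0.001] rows>= 5.9
```

View pics/c7.png

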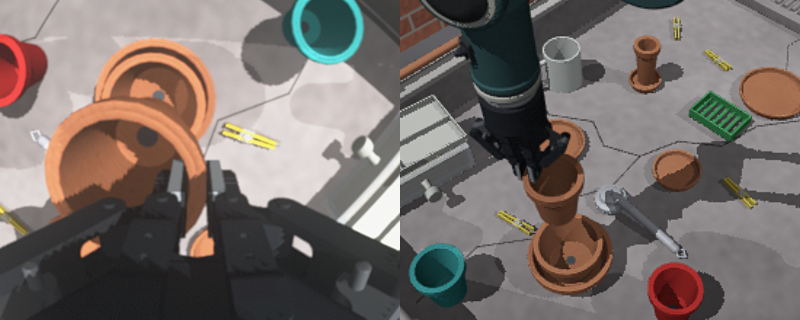

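The side view shows the standard pot lifted alone and level. Carry it over its saucer.

Emit:
jog_arm(
  rows=[
    [0,-0.025,0.037,0,0,0,0],
    [0,-0.05,0.074,0,0,0,0],
    [0,-0.075,0.111,0,0,0,0],
    [0,-0.1,0.15,0,0,0,0],
    [0,-0.125,0.186,0,0,0,0],
    [0.02,-0.14,0.21,0,0,0,0],
    [0.05,-0.15,0.223,0,0,0,0],
    [0.08,-0.15,0.223,0,0,0,0],
    [0.11,-0.15,0.223,0,0,0,0],
    [0.12,-0.15,0.223,0,0,0,0],
    [0.12,-0.15,0.223,0,0,0,0],
  ],
)

```text
time: 13.15
tool_pos: [0.4802, 0.033, 0.1158]
tcp_rot: [0.788, 1.429, -0.797]
wrist_force: [1.1, 0.4, -1.0]
width: 0.108
```

```bash
python3 -c "
from h import *
wrist('w8'); i=imaging.read_camera('side')
a=cv2.imread('pics/w8.png')[80:400,120:520]; b=cv2.resize(i[130:270,270:445],None,fx=2.285,fy=2.285)
cv2.imwrite('pics/c8.png',np.hstack([a,b[:320]]))
q=np.load('pics/w8.npz')['p']; u=np.array([np.cos(np.radians(31.6)),np.sin(np.radians(31.6))])
print('pot',q, ring('w8','standard',q[2]+.013,*(q[:2]-.0375*u),.006))
c=np.array([.4515,.0135])+.0375*u
go((*c,.084,31.6),(*c,.0795,31.6))"
```

```text
pot [0.4802 0.033  0.1158] (array([0.4527, 0.0134]), 29.2)
[0.0355, -0.0001, 0.0] [0.003, 0.0, 0.001] rows>= 0.7
[0.04, -0.0001, 0.0] [0.003, 0.0, 0.001] rows>= 0.8
```

View pics/c8.png

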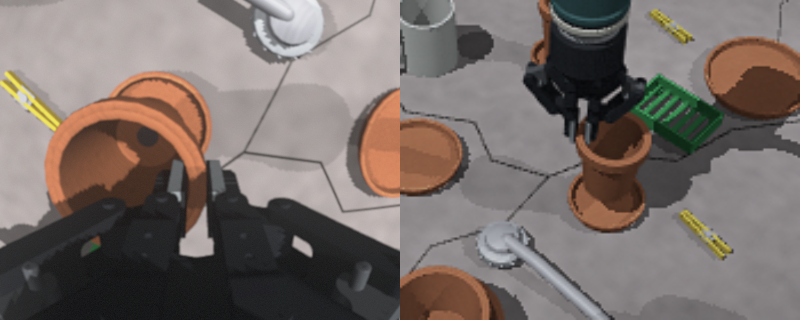

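Emit:
jog_arm(
  rows=[
    [0.012,0,0,0,0,0,0],
    [0.024,0,0,0,0,0,0],
    [0.03,0,0,0,0,0,0],
    [0.034,0,0,0,0,0,0],
    [0.036,0,0,0,0,0,0],
    [0.038,0,0,0,0,0,0],
    [0.039,0,0,0,0,0,0],
    [0.04,0,0,0,0,0,0],
    [0.04,0,0,0,0,0,0],
  ],
)

```text
time: 14.15
tool_pos: [0.4842, 0.0334, 0.0801]
tcp_rot: [0.791, 1.421, -0.792]
wrist_force: [0.5, 0.8, 1.2]
width: 0.105
```

Emit:
jog_arm(
  rows=[
    [0.001,0,0,0,0,0,0],
    [0.0015,0,0,0,0,0,0],
    [0.002,0,0,0,0,0,0],
    [0.002,0,0,0,0,0,0],
  ],
)

```text
time: 14.55
tool_pos: [0.4854, 0.0336, 0.0798]
tcp_rot: [0.792, 1.42, -0.791]
wrist_force: [-2.0, 2.1, 9.0]
width: 0.106
```

Emit:
jog_arm(
  rows=[
    [0,0,0,0,0,0,14],
    [0,0,0,0,0,0,18],
    [0,0,0,0,0,0,30],
    [0,0,0,0,0,0,45],
    [0,0,0,0,0,0,45],
    [0,0,0,0,0,0,45],
    [-0.02,0,0,0,0,0,45],
    [-0.05,0,0,0,0,0,45],
    [-0.1,0,0,0,0,0,45],
    [-0.15,0,0,0,0,0,45],
    [-0.16,0,0,0,0,0,45],
    [-0.16,0,0,0,0,0,45],
  ],
)

```text
time: 15.75
tool_pos: [0.487, 0.0337, 0.2429]
tcp_rot: [0.794, 1.414, -0.787]
wrist_force: [-0.3, 0.1, -0.0]
width: 0.449
```

```bash
python3 -c "
from h import *
i=imaging.read_camera('side'); cv2.imwrite('pics/side9.png',i)
wrist('w9')
print('std pot',ring('w9','standard',.092,.4515,.0135,.01))
for p,z in (('squat',.074),('pan',.046)):  print(p,ring('w7',p,z,.4594,.2842,.01))
go((.47,.27,.22,31.6))
a=cv2.imread('pics/w9.png')[0:320,120:520]; b=cv2.resize(i[130:270,270:445],None,fx=2.285,fy=2.285)
cv2.imwrite('pics/c9.png',np.hstack([a,b[:320]]))"
```

```text
std pot (array([0.4555, 0.016 ]), 82.5)
squat (array([0.4609, 0.2782]), 31.3)
pan (array([0.4574, 0.2832]), 21.9)
[0.0185, 0.1124, -0.2085] [0.003, 0.001, -0.001] rows>= 4.8
```

View pics/c9.png

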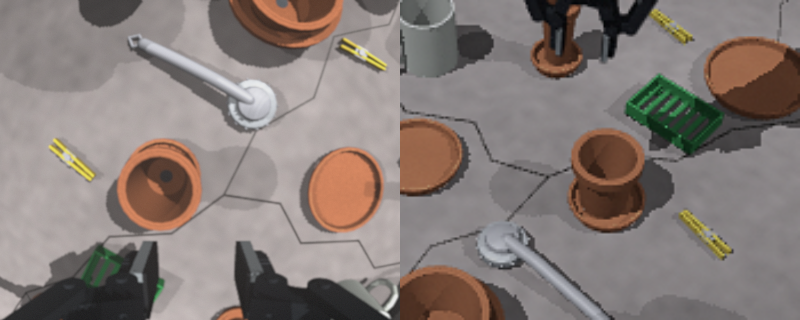

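The standard pot stands upright in its saucer (crop 160,185). Now the squat pot.

Emit:
jog_arm(
  rows=[
    [0,0.025,-0.04,0,0,0,50],
    [0,0.05,-0.085,0,0,0,50],
    [0,0.07,-0.13,0,0,0,50],
    [0.01,0.095,-0.17,0,0,0,50],
    [0.018,0.112,-0.208,0,0,0,50],
    [0.018,0.112,-0.208,0,0,0,50],
    [0.018,0.112,-0.208,0,0,0,50],
    [0.018,0.112,-0.208,0,0,0,50],
  ],
)

```text
time: 16.65
tool_pos: [0.4692, 0.2681, 0.2188]
tcp_rot: [0.79, 1.422, -0.794]
wrist_force: [0.5, 1.1, 0.8]
width: 0.498
```

```bash
python3 -c "
from h import *
wrist('w10'); s=monitor.read_state(); print(s['time'],s['tool_pos'])
for p,z in (('squat',.074),('pan',.046)): c,q=ring('w10',p,z,.4594,.2822); print(p,c,q); p=='squat' and grasp(c,p,31.6,(.1,.058))
cs,_=cv2.findContours(clay(cv2.imread('pics/w9.png')),cv2.RETR_EXTERNAL,cv2.CHAIN_APPROX_NONE)
for c in cs:
  (x,y),_,_=cv2.fitEllipse(c) if len(c)>50 else ((0,0),0,0)
  if abs(x-465)<20 and abs(y-189)<20:
    print('squat saucer',cv2.minEnclosingCircle(wplane('w9',c[:,0],.016).astype(np.float32)))
a=cv2.imread('pics/w10.png')[0:300,150:500]
cc=cv2.imread('pics/w10.png')
"
```

```text
16.7 [0.4697 0.268  0.2194]
squat [0.4609 0.2802] 81.8
[0.1194, 0.0507, -0.015] [0.002, 0.001, 0.002] rows>= 2.6
[0.1614, 0.0507, -0.015] [0.002, 0.001, 0.002] rows>= 3.4
pan [0.4564 0.2832] 48.4
squat saucer ((0.6657918691635132, 0.12681999802589417), 0.05851303040981293)
```

Emit:
jog_arm(
  rows=[
    [0.03,0.05,-0.015,0,0,0,50],
    [0.07,0.0507,-0.015,0,0,0,50],
    [0.1,0.0507,-0.015,0,0,0,50],
    [0.12,0.0507,-0.015,0,0,0,50],
    [0.14,0.0507,-0.015,0,0,0,50],
    [0.155,0.0507,-0.015,0,0,0,50],
    [0.16,0.0507,-0.015,0,0,0,50],
    [0.16,0.0507,-0.015,0,0,0,50],
    [0.16,0.0507,-0.015,0,0,0,0],
    [0.16,0.0507,-0.015,0,0,0,0],
    [0.16,0.0507,-0.015,0,0,0,0],
    [0.16,0.0507,-0.015,0,0,0,0],
    [0.16,0.0507,-0.015,0,0,0,0],
    [0.16,0.0507,-0.015,0,0,0,0],
    [0.16,0.0507,-0.015,0,0,0,0],
  ],
  force=70,
)

```text
time: 18.2
tool_pos: [0.5045, 0.3073, 0.0612]
tcp_rot: [0.791, 1.422, -0.794]
wrist_force: [-4.7, -2.7, 7.3]
width: 0.093
```

Emit:
jog_arm(
  rows=[
    [-0.005,0,0,0,0,0,0],
    [-0.015,0,0,0,0,0,0],
    [-0.03,0,0,0,0,0,0],
    [-0.06,0,0,0,0,0,0],
    [-0.1,0,0,0,0,0,0],
    [-0.13,0,0,0,0,0,0],
    [-0.14,0,0,0,0,0,0],
    [-0.14,0,0,0,0,0,0],
  ],
)

```text
time: 19.0
tool_pos: [0.5061, 0.3084, 0.2041]
tcp_rot: [0.794, 1.419, -0.79]
wrist_force: [-0.1, 0.2, -2.5]
width: 0.091
```

```bash
python3 -c "
from h import *
s=monitor.read_state(); print(s['time'],s['wrist_force'],s['width'])
wrist('w11'); i=imaging.read_camera('side'); cv2.imwrite('pics/side11.png',i)
a=cv2.imread('pics/w11.png')[80:400,120:520]; b=cv2.resize(i[100:320,170:445],None,fx=1.455,fy=1.455)
cv2.imwrite('pics/c11.png',np.hstack([a,b[:320]]))
a=np.radians(31.6); c=np.array([.666,.127])+.0515*np.array([np.cos(a),np.sin(a)])
go((*c,.2,31.6),(*c,.1,31.6))"
```

```text
19.0 [-0.0512  0.2435 -2.5391] 0.09115959294457607
[-0.0002, 0.0947, 0.2385] [0.002, 0.001, 0.004] rows>= 5.1
[0.0998, 0.095, 0.2385] [0.002, 0.001, 0.004] rows>= 5.5
```

View pics/c11.png

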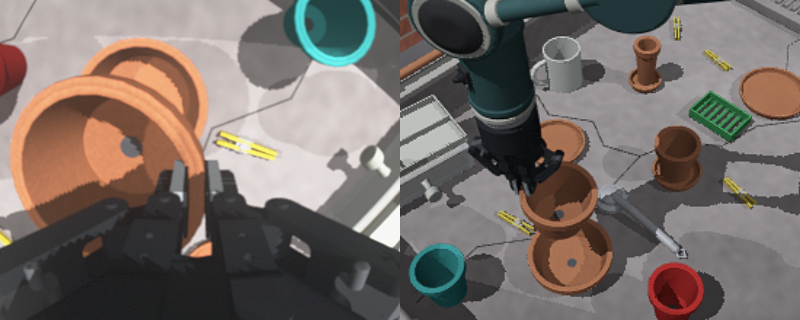

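```bash
python3 -c "
from h import *
print(tri('scene',(396,272),'side',(125,205)),[onplane('scene',(396,272),z) for z in(.03,.08,.12)],onplane('scene',(384,322),.05), onplane('scene',(440,275),.05))"
```

```text
(array([0.7865, 0.3586, 0.1644]), np.float64(0.20089230910758799)) [array([[0.7159, 0.2703]]), array([[0.7371, 0.2661]]), array([[0.754 , 0.2627]])] [[0.8465 0.2579]] [[0.7107 0.3695]]
```

Emit:
jog_arm(
  rows=[
    [0,0.018,0.045,0,0,0,0],
    [0,0.036,0.09,0,0,0,0],
    [0,0.054,0.135,0,0,0,0],
    [0,0.072,0.18,0,0,0,0],
    [0,0.088,0.22,0,0,0,0],
    [0.01,0.095,0.2385,0,0,0,0],
    [0.04,0.095,0.2385,0,0,0,0],
    [0.07,0.095,0.2385,0,0,0,0],
    [0.1,0.095,0.2385,0,0,0.004,0],
    [0.1,0.095,0.2385,0,0,0.004,0],
    [0.1,0.095,0.2385,0,0,0.004,0],
  ],
)

```text
time: 20.2
tool_pos: [0.7076, 0.1539, 0.0969]
tcp_rot: [0.79, 1.425, -0.796]
wrist_force: [0.5, 1.2, -1.7]
width: 0.088
```

```bash
python3 -c "
from h import *
wrist('w12'); i=imaging.read_camera('side')
a=cv2.imread('pics/w12.png')[80:400,120:520]; b=cv2.resize(i[110:250,190:365],None,fx=2.285,fy=2.285)
cv2.imwrite('pics/c12.png',np.hstack([a,b[:320]]))
q=np.load('pics/w12.npz')['p']; u=np.array([np.cos(np.radians(31.6)),np.sin(np.radians(31.6))])
print('pot',q, ring('w12','squat',q[2]+.013,*(q[:2]-.0515*u),.006))
c=np.array([.666,.127])+.0515*u
go((*c,.065,31.6),(*c,.061,31.6))"
```

```text
pot [0.7076 0.1539 0.0969] (array([0.6712, 0.1249]), 16.7)
[0.0361, -0.001, -0.0001] [0.002, 0.001, -0.002] rows>= 0.7
[0.0401, -0.001, -0.0001] [0.002, 0.001, -0.002] rows>= 0.8
```

View pics/c12.png

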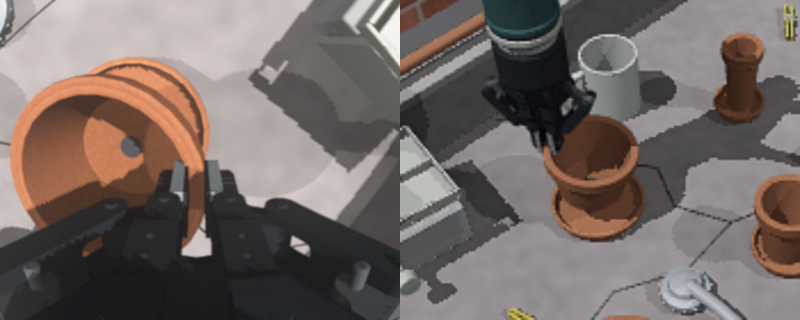

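Both views show the squat pot centred over its saucer. Lower it.

Emit:
jog_arm(
  rows=[
    [0.012,0,0,0,0,0,0],
    [0.024,-0.001,0,0,0,0,0],
    [0.03,-0.001,0,0,0,0,0],
    [0.034,-0.001,0,0,0,0,0],
    [0.036,-0.001,0,0,0,0,0],
    [0.038,-0.001,0,0,0,0,0],
    [0.039,-0.001,0,0,0,0,0],
    [0.04,-0.001,0,0,0,0,0],
    [0.04,-0.001,0,0,0,0,0],
  ],
)

```text
time: 21.2
tool_pos: [0.7119, 0.1549, 0.0643]
tcp_rot: [0.795, 1.416, -0.788]
wrist_force: [1.1, 2.0, 7.5]
width: 0.089
```

Emit:
jog_arm(
  rows=[
    [0.001,0,0,0,0,0,0],
    [0.002,0,0,0,0,0,0],
    [0.003,0,0,0,0,0,0],
    [0.003,0,0,0,0,0,0],
  ],
)

```text
time: 21.6
tool_pos: [0.7129, 0.1553, 0.0636]
tcp_rot: [0.797, 1.415, -0.787]
wrist_force: [-1.9, 0.9, 7.9]
width: 0.086
```

```bash
python3 -c "
from h import *
i=imaging.read_camera('side');j=imaging.read_camera('scene'); cv2.imwrite('pics/side13.png',i)
a=cv2.resize(j[200:290,290:390],None,fx=4,fy=3.555); b=cv2.resize(i[150:230,230:330],None,fx=4,fy=4)
cv2.imwrite('pics/c13.png',np.hstack([a[:320],b[:320]]))"
```

```text
(no output)
```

View pics/c13.png

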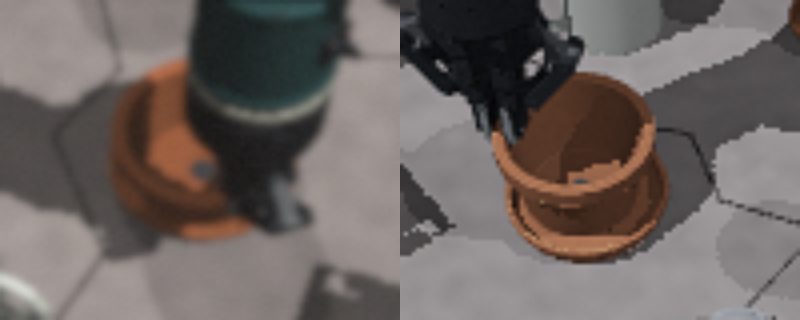

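Emit:
jog_arm(
  rows=[
    [0.001,-0.001,0,0,0,0,0],
    [0.002,-0.002,0,0,0,0,0],
    [0.003,-0.002,0,0,0,0,0],
    [0.004,-0.002,0,0,0,0,0],
    [0.004,-0.002,0,0,0,0,0],
  ],
)

```text
time: 22.2
tool_pos: [0.7133, 0.1553, 0.063]
tcp_rot: [0.799, 1.411, -0.784]
wrist_force: [-0.7, 2.6, 11.0]
width: 0.09
```

Emit:
jog_arm(
  rows=[
    [0,0,0,0,0,0,10],
    [0,0,0,0,0,0,11],
    [0,0,0,0,0,0,12],
    [0,0,0,0,0,0,14],
    [0,0,0,0,0,0,18],
    [0,0,0,0,0,0,30],
    [0,0,0,0,0,0,45],
    [0,0,0,0,0,0,45],
    [-0.02,0,0,0,0,0,45],
    [-0.05,0,0,0,0,0,45],
    [-0.1,0,0,0,0,0,45],
    [-0.15,0,0,0,0,0,45],
    [-0.16,0,0,0,0,0,45],
    [-0.16,0,0,0,0,0,45],
  ],
  force=20,
)

```text
time: 23.6
tool_pos: [0.7134, 0.1551, 0.2278]
tcp_rot: [0.803, 1.405, -0.779]
wrist_force: [0.1, 0.0, -1.2]
width: 0.454
```

```bash
python3 -c "
from h import *
wrist('w14'); print(ring('w14','squat',.074,.666,.127,.01))
i=imaging.read_camera('side'); cv2.imwrite('pics/side14.png',i)
a=cv2.imread('pics/w14.png')[0:320,120:520]; b=cv2.resize(i[110:250,190:365],None,fx=2.285,fy=2.285)
cv2.imwrite('pics/c14.png',np.hstack([a,b[:320]]))
go((.46,.26,.22,31.6))"
```

```text
(array([0.6745, 0.1285]), 75.0)
[-0.0008, -0.1577, -0.2214] [0.002, 0.003, -0.012] rows>= 5.4
```

View pics/c14.png

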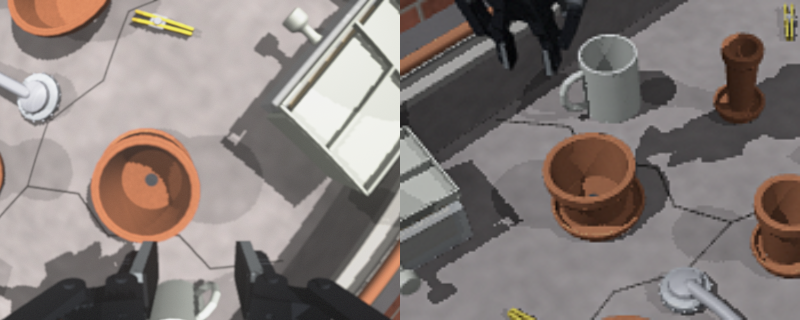

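```bash
python3 -c "
from h import *
print(onplane('side',(273.6,185.3),.074), 'saucer side',onplane('side',(276.3,197.9),.011))
im=cv2.imread('pics/side14.png'); m=clay(im); 
i=imaging.read_camera('scene'); cv2.imwrite('pics/scene14.png',i)
wrist('w14b')
for n in ('w14','w14b'):
  q=np.load(f'pics/{n}.npz'); print(q['p'])
  for z in (.068,.074,.08): print(z,ring(n,'squat',z,.668,.127,.01))
a=cv2.resize(i[205:285,300:380],None,fx=5,fy=5); b=cv2.resize(im[160:240,235:315],None,fx=5,fy=5)
cv2.imwrite('pics/c15.png',np.hstack([a,b]))"
```

```text
[[0.6624 0.1327]] saucer side [[0.6664 0.127 ]]
[0.7134 0.1551 0.2278]
0.068 (array([0.6745, 0.127 ]), 78.1)
0.074 (array([0.6745, 0.1285]), 75.0)
0.08 (array([0.674 , 0.1315]), 71.2)
[0.7098 0.1544 0.2204]
0.068 (array([0.6755, 0.1275]), 67.4)
0.074 (array([0.6755, 0.128 ]), 65.9)
0.08 (array([0.675, 0.132]), 62.2)
```

```bash
cat > tilt.py <<'E'
from h import *
from scipy.optimize import minimize
A=np.linspace(0,2*np.pi,120,endpoint=False)
def circ(p,rad):
    x,y,z,tx,ty=p; X=x+rad*np.cos(A); Y=y+rad*np.sin(A)
    return np.c_[X,Y,z+tx*(X-x)+ty*(Y-y)]
def fit(views,pot,p0,free):
    r=RIM[pot]; G=[(cv2.GaussianBlur(cv2.imread(f'pics/{f}.png')[:,:,2],(3,3),0).astype(np.float32),P) for f,P in views]
    def sc(v):
        p=np.array(p0,float); p[free]=v; t=0
        for g,P in G:
            S=[]
            for d in (-.0135,-.007,-.0045,-.002,.0035):
                w=P(circ(p,r+d)).astype(np.float32); S.append(cv2.remap(g,w[:,:1],w[:,1:],cv2.INTER_LINEAR).ravel())
            e=(S[1]+S[2]+S[3])/3; t-=np.mean(np.clip(e-S[0],-20,60))+.5*np.mean(np.clip(e-S[4],-20,60))
        return t
    best=None
    rng=np.random.default_rng(0); sd=np.array([.003,.003,.002,.03,.03])[free]
    for k in range(25):
        x0=np.array(p0,float)[free]+sd*rng.standard_normal(len(free))*(k>0)
        o=minimize(sc,x0,method='Nelder-Mead',options=dict(initial_simplex=np.vstack([x0,x0+np.diag(sd)]),xatol=1e-4))
        if best is None or o.fun<best.fun: best=o
    return best.x,round(best.fun,1)
E
python3 - <<'E'
from tilt import *
import functools as ft
sc=('scene14',ft.partial(proj,'scene')); sd=('side14',ft.partial(proj,'side')); w=('w14b',ft.partial(wproj,'w14b'))
for nm,pot,c in(('squat','squat',(.667,.128,.074)),('standard','standard',(.4525,.014,.092)),('tall','tall',(.657,-.1235,.108))):
    for lab,V in(('scene',[sc]),('side',[sd]),('w',[w])):
        if lab=='w' and pot!='squat': continue
        p0=[*c,0,0]; print(nm,lab,'flat',*fit(V,pot,p0,[0,1]),'tilt',*fit(V,pot,p0,[0,1,3,4]))
E
```

```text
squat scene flat [0.6738 0.13  ] -52.9 tilt [ 0.6738  0.13    0.0335 -0.0764] -53.8
squat side flat [0.6738 0.1289] -57.2 tilt [ 0.6738  0.1289 -0.011  -0.0045] -57.3
squat w flat [0.6758 0.128 ] -73.4 tilt [ 0.676   0.1274 -0.0768  0.1258] -74.7
standard scene flat [0.4549 0.0176] -64.3 tilt [ 0.4548  0.0175 -0.0071 -0.0049] -64.4
standard side flat [0.4552 0.0162] -63.9 tilt [ 0.4552  0.0162 -0.0137 -0.0021] -63.9
tall scene flat [ 0.6591 -0.1268] -41.6 tilt [ 0.6582 -0.1268 -0.1616  0.0815] -42.5
tall side flat [ 0.6584 -0.1353] -33.8 tilt [ 0.649  -0.1341  0.7495  0.2178] -40.1
```

```bash
python3 - <<'E'
from tilt import *
import functools as ft
V=[('scene14',ft.partial(proj,'scene')),('side14',ft.partial(proj,'side')),('w14b',ft.partial(wproj,'w14b'))]
print(fit(V,'squat',[.674,.129,.074,0,0],[0,1,2]),fit(V,'squat',[.674,.129,.074,0,0],[0,1,2,3,4]))
print(fit(V[:2],'standard',[.455,.016,.092,0,0],[0,1,2]),fit(V[:2],'standard',[.455,.016,.092,0,0],[0,1,2,3,4]))
go((.46,.26,.2,31.6))
E
```

```text
(array([0.6742, 0.1293, 0.074 ]), np.float64(-180.7)) (array([0.6741, 0.1294, 0.0741, 0.0046, 0.0052]), np.float64(-180.7))
(array([0.4551, 0.0172, 0.0927]), np.float64(-127.6)) (array([ 0.4551,  0.0173,  0.0928, -0.0108, -0.0016]), np.float64(-127.7))
[0.0179, -0.1569, -0.2211] [0.002, 0.002, -0.009] rows>= 5.4
```

The joint fit gives squat rim z 0.074 and tilt under 0.4°, so it is flat in the saucer. The standard pot is flat too. Now the pan.

Emit:
jog_arm(
  rows=[
    [0,-0.028,-0.04,0,0,0,50],
    [0,-0.056,-0.08,0,0,0,50],
    [0,-0.085,-0.12,0,0,0,50],
    [0,-0.113,-0.16,0,0,-0.009,50],
    [0.018,-0.14,-0.2,0,0,-0.009,50],
    [0.018,-0.157,-0.221,0,0,-0.009,50],
    [0.018,-0.157,-0.221,0,0,-0.009,50],
    [0.018,-0.157,-0.221,0,0,-0.009,50],
    [0.018,-0.157,-0.221,0,0,-0.009,50],
  ],
)

```text
time: 24.7
tool_pos: [0.4606, 0.2596, 0.1992]
tcp_rot: [0.791, 1.42, -0.794]
wrist_force: [0.3, 0.6, 0.6]
width: 0.497
```

```bash
python3 - <<'E'
from tilt import *
import functools as ft
wrist('w16'); cv2.imwrite('pics/side16.png',imaging.read_camera('side'))
V=[('w16',ft.partial(wproj,'w16')),('side16',ft.partial(proj,'side'))]
for v in (V[:1],V[1:]): print(fit(v,'pan',[.457,.283,.046,0,0],[0,1]))
x,s=fit(V,'pan',[.457,.283,.046,0,0],[0,1,2]); print(x,s)
grasp(x[:2],'pan',31.6,(.08,.031))
cs,_=cv2.findContours(clay(cv2.imread('pics/w4.png')),cv2.RETR_EXTERNAL,cv2.CHAIN_APPROX_NONE)
for c in cs:
  (x,y),_,_=cv2.fitEllipse(c) if len(c)>50 else ((0,0),0,0)
  if abs(x-127)<20 and abs(y-185)<20: print('pan saucer',cv2.minEnclosingCircle(wplane('w4',c[:,0],.016).astype(np.float32)))
E
```

```text
(array([0.4579, 0.2813]), np.float64(-83.2))
(array([0.4566, 0.281 ]), np.float64(-59.0))
[0.4579 0.2807 0.0438] -142.3
[0.1195, 0.074, -0.0199] [0.001, 0.002, 0.001] rows>= 2.8
[0.1685, 0.0741, -0.02] [0.001, 0.002, 0.001] rows>= 3.7
pan saucer ((0.43739739060401917, -0.2798934578895569), 0.07251600176095963)
```

Emit:
jog_arm(
  rows=[
    [0.03,0.04,-0.02,0,0,0,50],
    [0.07,0.074,-0.02,0,0,0,50],
    [0.1,0.074,-0.02,0,0,0,50],
    [0.125,0.074,-0.02,0,0,0,50],
    [0.145,0.074,-0.02,0,0,0,50],
    [0.16,0.074,-0.02,0,0,0,50],
    [0.167,0.074,-0.02,0,0,0,50],
    [0.167,0.074,-0.02,0,0,0,50],
    [0.167,0.074,-0.02,0,0,0,0],
    [0.167,0.074,-0.02,0,0,0,0],
    [0.167,0.074,-0.02,0,0,0,0],
    [0.167,0.074,-0.02,0,0,0,0],
    [0.167,0.074,-0.02,0,0,0,0],
    [0.167,0.074,-0.02,0,0,0,0],
    [0.167,0.074,-0.02,0,0,0,0],
  ],
  force=90,
)

```text
time: 26.3
tool_pos: [0.5144, 0.3156, 0.0343]
tcp_rot: [0.794, 1.419, -0.793]
wrist_force: [-1.8, -0.7, 7.4]
width: 0.091
```

Emit:
jog_arm(
  rows=[
    [-0.005,0,0,0,0,0,0],
    [-0.015,0,0,0,0,0,0],
    [-0.03,0,0,0,0,0,0],
    [-0.06,0,0,0,0,0,0],
    [-0.1,0,0,0,0,0,0],
    [-0.14,0,0,0,0,0,0],
    [-0.18,0,0,0,0,0,0],
    [-0.18,0,0,0,0,0,0],
  ],
)

```text
time: 27.1
tool_pos: [0.5185, 0.3182, 0.2234]
tcp_rot: [0.803, 1.41, -0.781]
wrist_force: [0.7, 0.3, -2.5]
width: 0.08
```

```bash
python3 - <<'E'
from tilt import *
import functools as ft
s=monitor.read_state(); print(s['time'],s['wrist_force'],s['width'],s['tool_pos'])
cv2.imwrite('pics/side17.png',imaging.read_camera('side')); wrist('w17'); 
q=s['tool_pos']; u=np.array([np.cos(np.radians(31.6)),np.sin(np.radians(31.6))]); c=q[:2]-.0655*u
V=[('w17',ft.partial(wproj,'w17')),('side17',ft.partial(proj,'side'))]
print(c,q[2]+.013); print(fit(V,'pan',[*c,q[2]+.013,0,0],[0,1,2])); print(fit(V,'pan',[*c,q[2]+.013,0,0],[0,1,2,3,4]))
print('soap',tri('scene',(253,162),'side',(390,179)))
a=np.radians(-33); P=np.array([.4365,-.281])+.0655*np.array([np.cos(a),np.sin(a)])
go((.55,.05,.21,0),(*P,.2,-33),(*P,.09,-33))
E
```

```text
27.1 [ 0.6656  0.3149 -2.4845] 0.08048927383343245 [0.5185 0.3182 0.2234]
[0.4627 0.2839] 0.23637498358393472
(array([0.4685, 0.2818, 0.2145]), np.float64(-71.2))
(array([0.4671, 0.2841, 0.2234, 0.1607, 0.0919]), np.float64(-85.0))
soap (array([ 0.474 , -0.1496,  0.0154]), np.float64(0.0008528656725693105))
[0.0062, -0.1099, 0.245] [0.552, 0.001, -0.006] rows>= 5.4
[0.0155, -0.3522, 0.5265] [1.128, -0.001, -0.007] rows>= 12.7
[0.1255, -0.3528, 0.5262] [1.128, -0.001, -0.007] rows>= 12.9
```

The fit shows the pan drooping about 10.5° in the grip. I'll counter-tilt the tool and grip harder.

```bash
cat >> h.py <<'E'
def got(x,y,z,ps,al):
    s=monitor.read_state(); R0=R.from_rotvec(s['tcp_rot']); a=np.radians(ps); c,sn=np.cos(a),np.sin(a)
    Rt=R.from_matrix(np.array([[0,c,sn],[0,sn,-c],[-1,0,0]]))*R.from_rotvec([0,0,al])
    print(np.round(R0.inv().apply(np.array([x,y,z])-s['tool_pos']),4).tolist(),np.round((R0.inv()*Rt).as_rotvec(),3).tolist())
E
python3 - <<'E'
from h import *
a=np.radians(-33); P=np.array([.4365,-.281])+.0655*np.array([np.cos(a),np.sin(a)])
got(.56,.05,.22,0,-.09); got(*P,.2,-33,-.185); got(*P,.13,-33,-.185)
E
```

```text
[-0.0037, -0.1013, 0.2503] [0.552, 0.025, -0.094]
[0.0155, -0.3522, 0.5265] [1.125, 0.103, -0.171]
[0.0855, -0.3526, 0.5263] [1.125, 0.103, -0.171]
```

Emit:
jog_arm(
  rows=[
    [0,0,0,0,0,0,0],
    [0,-0.01,0.025,0.06,0,-0.01,0],
    [0,-0.026,0.06,0.14,0.005,-0.025,0],
    [-0.001,-0.042,0.1,0.22,0.01,-0.04,0],
    [-0.002,-0.058,0.145,0.31,0.015,-0.055,0],
    [-0.003,-0.076,0.19,0.42,0.02,-0.07,0],
    [-0.004,-0.1,0.25,0.55,0.025,-0.094,0],
    [0,-0.135,0.29,0.64,0.037,-0.106,0],
    [0.002,-0.17,0.33,0.73,0.05,-0.118,0],
    [0.004,-0.205,0.37,0.82,0.06,-0.13,0],
    [0.006,-0.24,0.41,0.9,0.07,-0.14,0],
    [0.008,-0.275,0.45,0.98,0.08,-0.15,0],
    [0.01,-0.31,0.485,1.05,0.09,-0.16,0],
    [0.013,-0.335,0.51,1.1,0.1,-0.168,0],
    [0.0155,-0.352,0.526,1.125,0.103,-0.171,0],
    [0.03,-0.352,0.526,1.125,0.103,-0.171,0],
    [0.05,-0.352,0.526,1.125,0.103,-0.171,0],
    [0.07,-0.352,0.526,1.125,0.103,-0.171,0],
    [0.085,-0.352,0.526,1.125,0.103,-0.171,0],
    [0.085,-0.352,0.526,1.125,0.103,-0.171,0],
  ],
  force=120,
)

```text
time: 29.2
tool_pos: [0.4893, -0.3138, 0.126]
tcp_rot: [1.575, 1.063, -1.748]
wrist_force: [-0.6, -0.5, -2.7]
width: 0.065
```

```bash
cat > chk.py <<'E'
from tilt import *
import functools as ft, sys
k=sys.argv[1]
cv2.imwrite(f'pics/side{k}.png',imaging.read_camera('side')); cv2.imwrite(f'pics/scene{k}.png',imaging.read_camera('scene')); wrist('w'+k)
s=monitor.read_state(); q=s['tool_pos']; print(s['time'],s['wrist_force'],s['width'],q)
u=np.array([np.cos(np.radians(-33)),np.sin(np.radians(-33))]); c=q[:2]-.0655*u
W=('w'+k,ft.partial(wproj,'w'+k)); S=('side'+k,ft.partial(proj,'side')); C=('scene'+k,ft.partial(proj,'scene'))
z0=q[2]+.01
for lab,V in(('w+side',[W,S]),('all',[W,S,C])):
    x,f=fit(V,'pan',[*c,z0,0,0],[0,1,2,3,4]); print(lab,x,f,'slope along u',x[3:]@u,'across',x[3:]@[-u[1],u[0]])
E
python3 chk.py 18
```

```text
29.35 [ 0.5455 -0.5142 -3.307 ] 0.06823590158487784 [ 0.4921 -0.3159  0.1306]
w+side [ 0.4361 -0.279   0.1395 -0.0429  0.0469] -77.3 slope along u -0.06147426016222165 across 0.015944093934416634
all [ 0.4359 -0.2794  0.1398 -0.0352  0.0496] -103.8 slope along u -0.05648544903651473 across 0.02240248323871449
```

```bash
python3 - <<'E'
from h import *
got(.4925,-.3172,.062,-33,-.13);got(.4925,-.3172,.048,-33,-.13)
E
```

```text
[0.0673, 0.0136, 0.0009] [0.001, -0.0, 0.054]
[0.0811, 0.0162, 0.0009] [0.001, -0.0, 0.054]
```

Emit:
jog_arm(
  rows=[
    [0.015,0.003,0,0,0,0.015,0],
    [0.03,0.006,0,0,0,0.03,0],
    [0.045,0.009,0,0,0,0.045,0],
    [0.058,0.012,0.001,0,0,0.054,0],
    [0.067,0.0136,0.001,0,0,0.054,0],
    [0.067,0.0136,0.001,0,0,0.054,0],
    [0.067,0.0136,0.001,0,0,0.054,0],
  ],
)

```text
time: 30.05
tool_pos: [0.4931, -0.3176, 0.0631]
tcp_rot: [1.59, 1.003, -1.706]
wrist_force: [0.4, 0.0, -2.9]
width: 0.07
```

```bash
python3 chk.py 19; python3 -c "
from h import *
got(.4925,-.3172,.052,-33,-.13);got(.4925,-.3172,.045,-33,-.13)"
```

```text
30.2 [-0.0436  0.2352 -3.8432] 0.06676226736593742 [ 0.4934 -0.3178  0.0634]
w+side [ 0.4406 -0.2853  0.0713  0.0118  0.0058] -81.2 slope along u 0.006735651726118038 across 0.011265166210795548
all [ 0.4401 -0.285   0.0717  0.0126  0.0013] -106.6 slope along u 0.00984828478873372 across 0.00794552480058218
[0.0115, 0.0004, -0.0001] [0.001, -0.0, -0.002]
[0.0184, 0.0013, -0.0001] [0.001, -0.0, -0.002]
```

```bash
python3 -c "
from h import *
for z in (.06,.05,.046,.043): got(.4895,-.3145,z,-33,-.135)"
```

```text
[0.0041, -0.0046, -0.0007] [0.001, -0.0, -0.007]
[0.014, -0.0033, -0.0007] [0.001, -0.0, -0.007]
[0.0179, -0.0028, -0.0007] [0.001, -0.0, -0.007]
[0.0209, -0.0024, -0.0007] [0.001, -0.0, -0.007]
```

Emit:
jog_arm(
  rows=[
    [0.001,-0.0048,-0.0007,0,0,-0.007,0],
    [0.004,-0.0046,-0.0007,0,0,-0.007,0],
    [0.01,-0.004,-0.0007,0,0,-0.007,0],
    [0.014,-0.0033,-0.0007,0,0,-0.007,0],
    [0.016,-0.003,-0.0007,0,0,-0.007,0],
    [0.018,-0.0028,-0.0007,0,0,-0.007,0],
    [0.019,-0.0026,-0.0007,0,0,-0.007,0],
    [0.02,-0.0025,-0.0007,0,0,-0.007,0],
    [0.02,-0.0025,-0.0007,0,0,-0.007,0],
    [0.02,-0.0025,-0.0007,0,0,-0.007,0],
  ],
)

```text
time: 31.2
tool_pos: [0.4896, -0.3146, 0.044]
tcp_rot: [1.589, 1.008, -1.71]
wrist_force: [-0.6, -1.1, -3.5]
width: 0.064
```

```bash
python3 chk.py 20
```

```text
31.35 [-0.3837 -0.4217 -2.9201] 0.06211696440492966 [ 0.4896 -0.3146  0.0441]
w+side [ 0.437  -0.2822  0.0529 -0.0029  0.0044] -82.5 slope along u -0.004816749455500049 across 0.0021368468562788594
all [ 0.4366 -0.2812  0.0539  0.0126  0.0008] -108.2 slope along u 0.010158274973333548 across 0.007582317676033125
```

Emit:
jog_arm(
  rows=[
    [0.001,0,0,0,0,0,0],
    [0.0015,0,0,0,0,0,0],
    [0.002,0,0,0,0,0,0],
    [0.0025,0,0,0,0,0,0],
    [0.003,0,0,0,0,0,0],
    [0.003,0,0,0,0,0,0],
  ],
)

```text
time: 31.95
tool_pos: [0.4896, -0.3145, 0.0413]
tcp_rot: [1.589, 1.008, -1.71]
wrist_force: [1.2, -0.8, -3.2]
width: 0.066
```

Emit:
jog_arm(
  rows=[
    [0.001,0,0,0,0,0,0],
    [0.0015,0,0,0,0,0,0],
    [0.002,0,0,0,0,0,0],
    [0.002,0,0,0,0,0,0],
  ],
)

```text
time: 32.35
tool_pos: [0.4897, -0.3147, 0.0409]
tcp_rot: [1.589, 1.007, -1.709]
wrist_force: [-1.5, 1.9, 6.7]
width: 0.065
```

Emit:
jog_arm(
  rows=[
    [0,0,0,0,0,0,8],
    [0,0,0,0,0,0,10],
    [0,0,0,0,0,0,11],
    [0,0,0,0,0,0,13],
    [0,0,0,0,0,0,18],
    [0,0,0,0,0,0,30],
    [0,0,0,0,0,0,42],
    [0,0,0,0,0,0,42],
    [-0.02,0,0,0,0,0,42],
    [-0.05,0,0,0,0,0,42],
    [-0.1,0,0,0,0,0,42],
    [-0.15,0,0,0,0,0,42],
    [-0.2,0,0,0,0,0,42],
    [-0.2,0,0,0,0,0,42],
    [-0.2,0,0,0,0,0,42],
  ],
  force=20,
)

```text
time: 33.85
tool_pos: [0.5132, -0.3299, 0.2415]
tcp_rot: [1.59, 1.002, -1.706]
wrist_force: [-0.4, 0.1, 0.1]
width: 0.421
```

```bash
python3 - <<'E'
from tilt import *
import functools as ft
k='21'
cv2.imwrite(f'pics/side{k}.png',imaging.read_camera('side')); cv2.imwrite(f'pics/scene{k}.png',imaging.read_camera('scene')); wrist('w'+k)
W=('w'+k,ft.partial(wproj,'w'+k)); S=('side'+k,ft.partial(proj,'side')); C=('scene'+k,ft.partial(proj,'scene'))
for lab,V in(('w',[W]),('side',[S]),('scene',[C])): print(lab,fit(V,'pan',[.4365,-.281,.052,0,0],[0,1]))
print(fit([W,S,C],'pan',[.4365,-.281,.052,0,0],[0,1,2,3,4]))
for p,c in(('squat',[.674,.129,.074,0,0]),('standard',[.455,.016,.092,0,0]),('tall',[.658,-.126,.108,0,0])):
    print(p,fit([S,C],p,c,[0,1,2]),fit([S,C],p,c,[0,1,2,3,4]))
# bystanders: change of picture at mug / soap / decoys since the start
for n in('scene','side'):
    a=cv2.imread(f'pics/{n}0.png').astype(int);b=cv2.imread(f'pics/{n}{k}.png').astype(int)
    R_={'scene':dict(mug=(252,250,300,295),soap=(235,145,270,182),red=(388,102,420,140)),'side':dict(mug=(262,124,296,164),soap=(368,163,412,196),teal=(176,266,218,310))}[n]
    for m,(x0,y0,x1,y1) in R_.items(): d=abs(a-b)[y0:y1,x0:x1].max(2); print(n,m,'median diff',np.median(d),'share>40',(d>40).mean().round(3))
E
```

```text
w (array([ 0.4389, -0.2817]), np.float64(-70.4))
side (array([ 0.4368, -0.2808]), np.float64(-41.2))
scene (array([ 0.4357, -0.2796]), np.float64(-38.8))
(array([ 0.437 , -0.2808,  0.0518, -0.0031,  0.0152]), np.float64(-146.9))
squat (array([0.6736, 0.1296, 0.0746]), np.float64(-116.5)) (array([ 0.6736,  0.1296,  0.0747, -0.0028, -0.0006]), np.float64(-116.6))
standard (array([0.4551, 0.017 , 0.0925]), np.float64(-125.3)) (array([ 0.4551,  0.0171,  0.0926, -0.0035,  0.0035]), np.float64(-125.4))
tall (array([ 0.6579, -0.1255,  0.1087]), np.float64(-126.5)) (array([ 0.6578, -0.1254,  0.1088, -0.0049, -0.0017]), np.float64(-126.5))
scene mug median diff 6.0 share>40 0.0
scene soap median diff 3.0 share>40 0.0
scene red median diff 5.0 share>40 0.0
side mug median diff 4.0 share>40 0.007
side soap median diff 3.0 share>40 0.042
side teal median diff 3.0 share>40 0.0
```

```bash
python3 -c "
from workcell import finish_job, monitor
print(finish_job())"
```

```text
the job is handed in; nothing more can be done
None
```

I took the stack apart from the top down and lowered each pot until the wrist force showed contact. All four pots now stand in the saucers of their own size. I handed the job in after about 34 s of robot time.

| Pot | Measured rim height (m) | Expected when seated (m) | Tilt |
|---|---|---|---|
| Pan | 0.052 | 0.052 | under 1° |
| Squat | 0.075 | 0.074 | under 1° |
| Standard | 0.093 | 0.092 | under 1° |
| Tall | 0.109 | 0.108 | under 1° |

- **Bystanders:** before-and-after pictures of the mug, soap holder and both look-alike pots showed no sign of movement. I checked the red pot only in the scene view and the turquoise one only in the side view.
- **Squat pot off centre:** it stands about 8 mm from the centre of its saucer, within the 11 mm to spare and flat. It touched about 3 mm earlier than I expected, so I pressed it down gently before letting go.
- **Pan pot drooped:** it sagged about 10° in the grip when lifted. I tilted the tool and gripped harder to level it, and checked it was level before setting it down.
- **Pictures:** all 16 picture views were used by then, so the final checks, including the pan's placing, were numeric fits to the camera images rather than viewed pictures. The cameras disagreed by up to about 3 mm on the pan.

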